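# Wedge the worn foot of a rocking paint station

### The arm

A 7-joint arm with a two-finger parallel gripper is mounted at the origin on the work surface. World frame = base frame: x ahead of the robot, y to its left, z up, the work surface at z = 0. Lengths are in m, angles in rad, forces in N, time in s.
With the tool pointing down it reaches from about 0.4 to 0.875 m from the base axis. Payload 19.3 kg.
Tool frame: the origin (TCP) lies midway between the tips of the shut fingers; the grasp point (between the pads) lies 19 mm behind it (tcp_to_grasp is the z of the grasp point in the tool frame, in m); z points along the fingers, y is the line along which they close (so a half turn about z gives the same grasp; the last joint's range is limited). The gripper opens to 85 mm and grips with 20 to 120 N. Pads are 22 mm wide; open, the fingers measure 114 mm over their backs; the gripper's body (76 mm by 85 mm) begins 54 mm behind the grasp point. The pads swing forward as they close: fully open they stand 13 mm farther back than shut.
Start: joints at [-1.27, 0.521, -0.036, 1.599, 0.021, 1.021, -0.113], TCP at [0.226, 0.583, 0.231] pointing down, gripper open.
Joint ranges: [-2.91, 2.91], [-0.3, 2.13], [-1.5, 1.42], [0.17, 2.43], [-1.26, 4.41], [0.16, 1.93], [-2.52, 2.52]. Speed limits (rad/s): [1.89, 1.89, 2.39, 2.39, 3.01, 3.01, 3.01].

### API

Orientations are given as [roll, pitch, yaw] about the fixed x, y, z axes, in that order (R = Rz(yaw) Ry(pitch) Rx(roll)).
In Python, from workcell import * gives the robot as it stands.
- The arm moves only by the tool send_rows, never from a script. Its argument "increments" is a list of rows, each a list of 3 entries, a list of its own where there are three numbers: the shift along the tool's x, y, z in mm, then the turn, a rotation vector about the tool's x, y, z in degrees, then the gripper's target within -1 to 1 (fully open at 1, half-way at 0, shut at -1). In form: [[[x, y, z], [wx, wy, wz], grip], ...]. A call has 1 to 10 rows; each row is the pose to reach, as a shift and turn from the pose commanded when the call began, along the tool's axes at that moment; what a row does not reach only later rows make up. A row lasts 1/10 s, in which the tool goes at most 50 mm and 8.59 degrees, less where a joint would pass 70% of its speed; a pose out of reach is approached as far as the arm can. A call with a gripper value outside its range is refused whole. The fingers move at their own pace and stop on an object; "newtons" is the grip in N (left out, the last holds). Time passes only in rows, so rows that repeat a pose let the fingers close. It gives the time, the measured TCP pose, the force, the opening and the grip force at its end, in the units of the state.
- observe(): the state, without advancing time (a new reading comes with each control period).
- grab_frame(name): name is "scene" or "top"; returns the picture (480x640x3 uint8, blue, green, red); there is no depth.
- camera_params(name): a dict with "fovy" (degrees; the focal length in pixels is half the picture's height over the tangent of half this angle, whatever the lens; pixels are square), "cx", "cy" (the principal point, pixels), "extrinsics" (4x4, takes a point from world to camera coordinates). Camera axes: x right, y down, z forward; pixel columns grow to the right and rows downward; lengths in m; the calibration is good to about 2 mm. A picture is of the moment at which its call begins. camera_params takes no time and is no camera call.
- job_done(): hands the job in; it is judged then, once.
The state is a dict: "clock": time; "qpos": joint angles; "qd": joint speeds; "joint_efforts": joint torques, N m; "position": TCP position; "tool_rot": TCP orientation; "force": force on the tool from outside, world axes, zero at the start; "moment": the same for the moment, N m; "grip_width": finger opening in m; "finger_force": force on a finger pad.
Only numpy, scipy, OpenCV 4.12 (cv2) and the standard library are available. Lean on these libraries where they do the work, as an engineer would, in place of code of your own. Each camera call takes 0.05 s, during which the arm holds its last target. There are 200 camera calls.

### The job

The little paint station rocks because the foot that the orange wedge points at is worn short. Without lifting anything, push the wedge under that foot just until it is snug, without jacking the station up or shifting it, then press down firmly on the station's top corner above that foot to feel that it no longer rocks, and let go. Leave the rocket nose standing on the station and the things around it undisturbed.

Things in the scene. Friction and masses are not known exactly. Their poses are not given: they have to be found in the camera images.
- station: white box-shaped paint station, 180 (x) x 240 (y) x 67 mm high with feet, 1.6 to 2.8 kg; two wooden drawers on its +x side (do not open), row of small paint pots let into the top along its -x side (32 mm taller). Origin: centre of its footprint, level with the soles of the three sound feet; z up. Feet: tapered rubber, 12 mm high, soles 12 mm wide, 76 mm (x) and 106 mm (y) from the origin; the one at +x, +y is worn short
- press_corner (a point): where to press: point on the station's flat top, 67 mm above the bench, above the worn foot, 25 mm in from both edges. Before it is wedged, a press of about 1 to 4 N here tips the station by 3 to 7 mm until the worn foot lands; let go, and it rocks back. Wedged snugly it gives less than 1 mm
- worn_foot_edge (a point): outermost point (station's +y side) of the worn foot's sole, 6 mm from the foot's centre line. With the station level it hangs 4 to 7.5 mm above the bench (differs each time): the gap to be filled
- wedge: loose orange plastic wedge, 120 mm long (x), 40 wide (y), 50 g; its top slopes from 16 mm at the heel (-x end) to 2 mm at the thin end (+x). Origin: centre of underside. It lies on the station's +y side, thin end 15 to 45 mm short of the worn foot, pointing roughly at it. It slides with under 1 N; once it meets the foot the push rises, and from about 6 N it lifts or shifts the station
- wedge_heel (a point): middle of the wedge's upright heel face (40 mm wide, 16 mm high), 8 mm above its underside: where to push
- wedge_slope (a point): middle of the wedge's top edge at the thin end; its z axis is square to the sloping top face, its x axis runs down the slope (away from the heel), so a point's z here is its clearance above the slope
- rocket_nose: cream model rocket nose cone drying upright on the far part of the station's top, 40 mm wide, 108 mm high, 30 g; origin: centre of its underside
- paint_jar: small paint jar with black cap, 40 mm wide, 48 mm high, standing before the drawers; origin: centre of its underside
- tape_roll: roll of masking tape lying flat, 68 mm across, 19 mm high; origin: centre of its underside
- sanding_block: brown sanding block, 68 x 48 x 25 mm, beyond the wedge's heel; origin: centre of its underside
There are look-alikes about, which are no part of the job. There is more than one size of the wedge; the job needs the largest.

How it is judged:
On the way, in this order (a step that is already met when the one before it is completed fails the run):
1. the wedge is pushed in under the worn foot until it meets the sole, without pressing on the station (z of worn_foot_edge in the frame of wedge_slope below 0.0009 m and x of worn_foot_edge in the frame of wedge_slope below -0.005 m and y of worn_foot_edge in the frame of wedge between -0.02 and 0.02 m and contact force between the fingers and station below 1 N), for 0.2 s.
2. the top corner above that foot is pressed down with more than 5 N and the station does not rock (contact force between the fingers and station above 5 N and horizontal distance between the grasp point and press_corner below 0.035 m and height (world z) of the grasp point above 0.067 m and angle between station's own z axis and vertical below 0.01 rad), for 0.2 s.
At the end, for the whole second after the job is handed in: wedge flat, worn foot over it (edge point 5 mm or more past the thin end, within 20 mm of its centre line), under 0.9 mm of play between sole and slope; station at rest, within 0.006 rad of level and 15 mm of where it stood; rocket nose upright on it (z of worn_foot_edge in the frame of wedge_slope below 0.0009 m and x of worn_foot_edge in the frame of wedge_slope below -0.005 m and y of worn_foot_edge in the frame of wedge between -0.02 and 0.02 m and angle between station's own z axis and vertical below 0.006 rad and distance of station from where it was at the start of the episode below 0.015 m and linear speed of each of station, wedge below 0.01 m/s and height (world z) of wedge below 0.003 m and angle between wedge's own z axis and vertical below 0.05 rad and height (world z) of rocket_nose above 0.06 m and angle between rocket_nose's own z axis and vertical below 0.1 rad); the robot touches nothing.
It fails at once if the wedge is lifted off the bench or stood up (height (world z) of wedge above 0.01 m or angle between wedge's own z axis and vertical above 0.3 rad).
It fails at once if the station is lifted, tipped over or shifted (height (world z) of station above 0.01 m or angle between station's own z axis and vertical above 0.13 rad or distance of station from where it was at the start of the episode above 0.025 m).
It fails at once if the rocket nose is lifted, knocked over or off the station (angle between rocket_nose's own z axis and vertical above 0.5 rad or height (world z) of rocket_nose below 0.05 m or height (world z) of rocket_nose above 0.1 m).
It fails at once if the paint jar, tape roll or sanding block is disturbed (distance of any of paint_jar, tape_roll, sanding_block from where it was at the start of the episode above 0.02 m).
It also fails if it takes over 45 s, if anything falls off the work surface, if the arm or the gripper's body presses on something with over 40 N, if the wrist force passes 120 N, or if a joint passes its speed limit or range.

## Working session

There is one attempt and no reset: what is moved stays moved. The work goes in short steps, Python scripts to look and compute and a tool call to move; the robot and the scene stay as the last step left them, time stands still between calls to the robot, and variables do not carry over. Pictures are saved under pics/ and viewed, at most 10 in all, crops included, and the job is handed in when it is done.

Besides the shell and the picture viewer there is one more tool, called by a JSON object that holds its "fn" and its "kwargs", one argument or row to a line. send_rows: Moves the arm, as the interface text tells. Its arguments: {"type":"object","properties":{"increments":{"type":"array"},"newtons":{"type":"number"}},"required":["increments"]}

```bash
mkdir -p pics
cat > h.py <<'E'
from workcell import *
import numpy as np, cv2
def cam(n):
    c=camera_params(n); f=240/np.tan(np.radians(c["fovy"])/2); E=np.array(c["extrinsics"]); return f,c["cx"],c["cy"],E
def pix2w(n,u,v,z):
    f,cx,cy,E=cam(n); R=E[:3,:3]; o=-R.T@E[:3,3]; d=R.T@np.array([(u-cx)/f,(v-cy)/f,1]); return o+d*(z-o[2])/d[2]
def w2pix(n,p):
    f,cx,cy,E=cam(n); q=E[:3,:3]@np.array(p)+E[:3,3]; return np.array([f*q[0]/q[2]+cx,f*q[1]/q[2]+cy])
E
python3 - <<'E'
from h import *
for n in("scene","top"):
    cv2.imwrite(f"pics/{n}0.png",grab_frame(n)); f,cx,cy,E_=cam(n); print(n,f,cx,cy,-E_[:3,:3].T@E_[:3,3]); print(E_[:3,:3].round(3).tolist())
print(observe())
E
```

```text
scene 452.59780664409647 318.1998704362266 239.95015313877283 [ 1.08556479 -0.30715176  0.58715755]
[[0.516, 0.856, 0.008], [0.55, -0.324, -0.77], [-0.657, 0.402, -0.638]]
top 523.7687994285571 311.9779076660855 236.69721335127818 [0.38555974 0.02892616 1.04877665]
[[-0.003, -1.0, -0.028], [-0.99, 0.007, -0.14], [0.14, 0.027, -0.99]]
{'clock': 0.1, 'qpos': array([-1.27017115,  0.52194594, -0.03633117,  1.5999094 ,  0.02121528,
        1.02109747, -0.11280172]), 'qd': array([-1.02446947e-03, -1.57846633e-03, -4.90998310e-04, -1.16251757e-03,
        6.62486043e-04, -1.69453422e-04, -3.05070954e-05]), 'joint_efforts': array([ 3.76084121e-03, -9.28490281e+01,  1.98378973e+00, -3.70535767e+01,
        1.80742680e-02,  5.30915248e-03,  2.31494568e-05]), 'position': array([0.22642079, 0.58224492, 0.23080342]), 'tool_rot': array([-3.14062106e+00,  7.80063381e-05,  2.77076529e+00]), 'force': array([-0.46452308,  0.16077523, -0.41449603]), 'moment': array([ 0.01192986, -0.03560785,  0.02650536]), 'finger_force': 0.0, 'grip_width': 0.08560606055196866}
```

View pics/scene0.png

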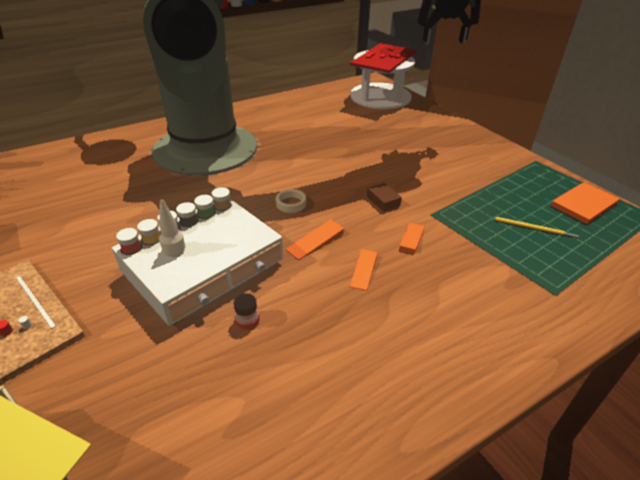

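View pics/top0.png

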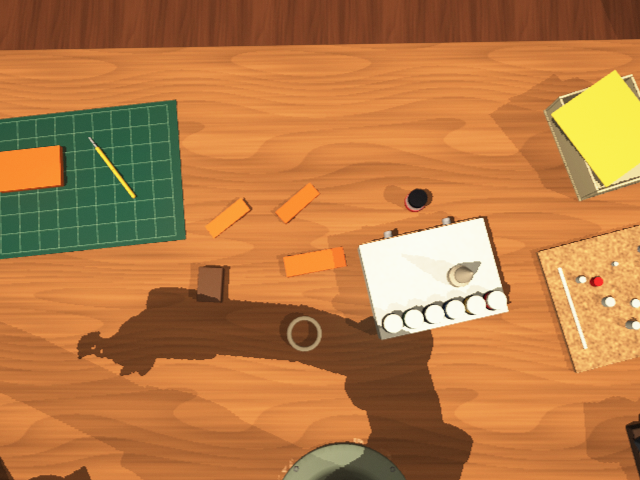

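Three orange wedges appear in the top view: (315,262), about 62 px ≈ 120 mm long; (297,203), about 45 px; and (228,217), about 48 px. An orange block also lies on the mat at (30,168). The first wedge is the longest and points at the station's near-left foot, so it fits. I'll confirm that in an enlarged crop.

Run:
```python
from h import *
t=cv2.imread("pics/top0.png")[185:345,190:390]; s=cv2.imread("pics/scene0.png")[180:330,240:440]
cv2.imwrite("pics/c1.png",cv2.resize(t,(750,600),interpolation=cv2.INTER_CUBIC))
cv2.imwrite("pics/c2.png",cv2.resize(s,(800,600),interpolation=cv2.INTER_CUBIC))
```

```text
(no output)
```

View pics/c1.png

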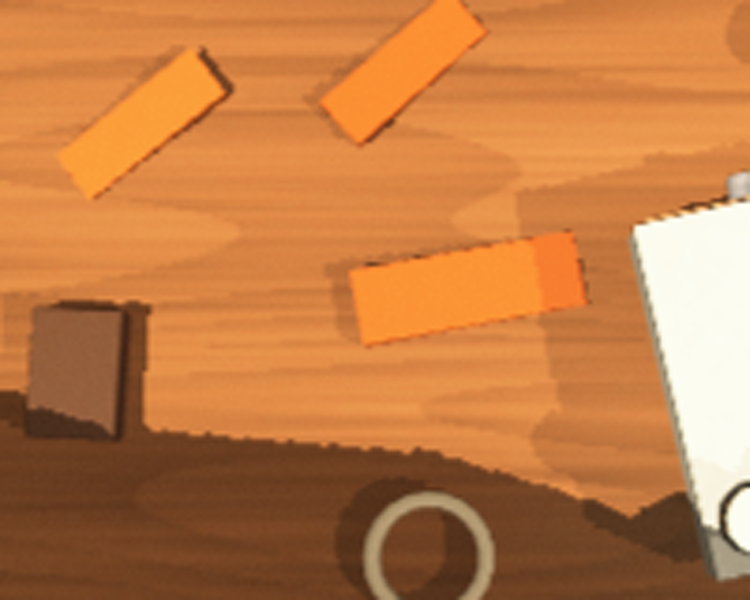

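View pics/c2.png

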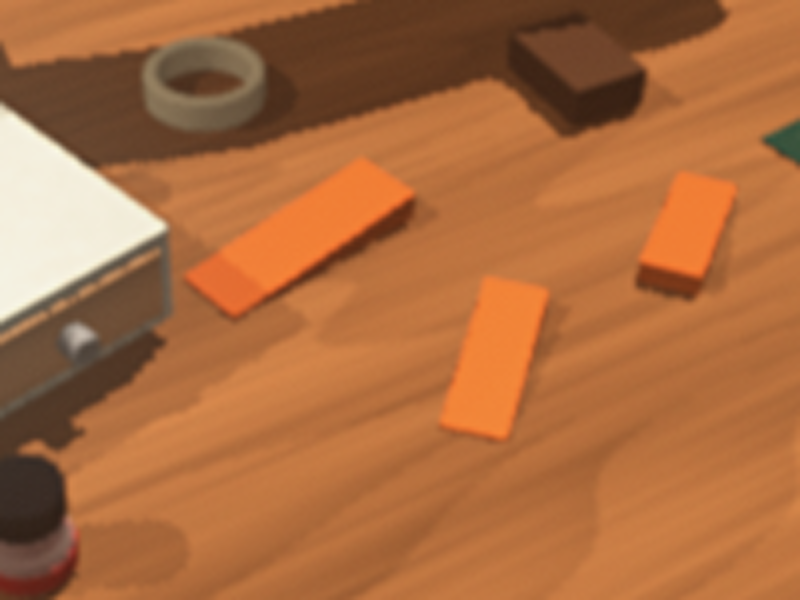

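The crop confirms it. The largest wedge has its heel corners at crop (350,269) and (366,347), and its thin end at (574,231) and (587,303). It points at the station corner at (632,228). The sanding block is well behind the heel.

```bash
cat > geo.py <<'E'
from h import *
def c1(u,v,z): return pix2w("top",190+(u+.5)/3.75-.5,185+(v+.5)/3.75-.5,z)
def c2(u,v,z): return pix2w("scene",240+(u+.5)/4-.5,180+(v+.5)/4-.5,z)
if __name__=="__main__":
    np.set_printoptions(precision=4,suppress=True)
    W=[c1(350,269,.016),c1(366,347,.016),c1(574,231,.002),c1(587,303,.002)]
    W2=[c2(415,194,.016),c2(364,158,.016),c2(236,317,.002),c2(187,275,.002)]
    for w in(W,W2):
        print(np.array(w)[:,:2]); h=(w[0]+w[1])/2;t=(w[2]+w[3])/2;d=t-h; print("heel",h,"tip",t,"len",np.hypot(*d[:2]),"wid",np.linalg.norm(w[0]-w[1]),np.linalg.norm(w[2]-w[3]),"yaw",np.degrees(np.arctan2(d[1],d[0])))
    S=np.array([pix2w("top",u,v,.067) for u,v in((359.5,245),(484,218.5),(507.5,312),(380.5,338))])
    print(S, [np.linalg.norm(S[i]-S[(i+1)%4]) for i in range(4)])
    print("corner scene",c2(166,232,.067)[:2])
    for n,p in(("sand",c1(80,370,.025)),("sandedge",c1(125,306,.025)),("sand2",c1(118,437,.025)),("tape",c1(429,553,.019))): print(n,p)
    print("jar",pix2w("top",417,198,.048))
E
python3 geo.py
```

```text
[[ 0.4928  0.1152]
 [ 0.4516  0.1065]
 [ 0.5141 -0.0039]
 [ 0.4754 -0.0104]]
heel [0.4722 0.1109 0.016 ] tip [ 0.4947 -0.0071  0.002 ] len 0.1201288890202407 wid 0.04217915035573325 0.03926632753807774 yaw -79.19350701781363
[[ 0.4916  0.1165]
 [ 0.4526  0.1103]
 [ 0.5133 -0.0006]
 [ 0.4739 -0.0063]]
heel [0.4721 0.1134 0.016 ] tip [ 0.4936 -0.0035  0.002 ] len 0.11882528196436333 wid 0.03949733407642714 0.03982247184724813 yaw -79.58063096236722
[[ 0.5082 -0.0335  0.067 ]
 [ 0.5571 -0.2685  0.067 ]
 [ 0.3825 -0.3029  0.067 ]
 [ 0.3359 -0.0693  0.067 ]] [np.float64(0.24005506481082245), np.float64(0.17795201975495598), np.float64(0.23816166262718708), np.float64(0.17604932902171436)]
corner scene [ 0.5106 -0.0339]
sand [0.4396 0.2556 0.025 ]
sandedge [0.4731 0.2327 0.025 ]
sand2 [0.4048 0.2349 0.025 ]
tape [0.3449 0.0733 0.019 ]
jar [ 0.6018 -0.1474  0.048 ]
```

```bash
cat > mv.py <<'E'
from h import *
from scipy.spatial.transform import Rotation as R
import sys
def inc(p,yawdeg):
    o=observe(); r=R.from_euler("xyz",o["tool_rot"]); t=R.from_euler("xyz",[np.pi,0,np.radians(yawdeg)])
    print("mm",(r.inv().apply(np.array(p)-o["position"])*1000).round(1),"deg",np.degrees((r.inv()*t).as_rotvec()).round(2))
inc([float(a) for a in sys.argv[1:4]],float(sys.argv[4]))
E
python3 mv.py .4655 .147 .1 100.6
```

```text
mm [-380.5 -318.9  131.1] deg [-5.000e-02  3.000e-02  5.815e+01]
```

{"fn": "send_rows", "kwargs": {
  "increments": [
    [[-38, -32, 13], [0, 0, 6], -1],
    [[-76, -64, 26], [0, 0, 12], -1],
    [[-114, -96, 39], [0, 0, 18], -1],
    [[-152, -128, 52], [0, 0, 24], -1],
    [[-190, -159, 65], [0, 0, 30], -1],
    [[-228, -191, 78], [0, 0, 36], -1],
    [[-266, -223, 91], [0, 0, 42], -1],
    [[-304, -255, 104], [0, 0, 48], -1],
    [[-342, -287, 117], [0, 0, 54], -1],
    [[-380, -319, 131], [0, 0, 58.1], -1]
  ],
  "newtons": 40
}}

```text
clock: 1.1
position: [0.4595, 0.1569, 0.1034]
tool_rot: [3.141, 0.0, 1.753]
force: [1.7, 1.5, 0.5]
grip_width: -0.0002
finger_force: 0.0
```

{"fn": "send_rows", "kwargs": {
  "increments": [
    [[0, 0, 0], [0, 0, 0], -1],
    [[0, 0, 0], [0, 0, 0], -1],
    [[0, 0, 0], [0, 0, 0], -1]
  ]
}}

```text
clock: 1.4
position: [0.4587, 0.1594, 0.1038]
tool_rot: [-3.141, -0.0, 1.758]
force: [-0.3, -0.3, -0.1]
grip_width: -0.0
finger_force: 0.0
```

```bash
python3 mv.py .4655 .147 .006 100.6
```

```text
mm [-13.5   4.4  97.8] deg [-0.01 -0.02  0.13]
```

{"fn": "send_rows", "kwargs": {
  "increments": [
    [[-6, 4, 30], [0, 0, 0], -1],
    [[-13, 4, 60], [0, 0, 0], -1],
    [[-13, 4, 85], [0, 0, 0], -1],
    [[-13, 4, 97], [0, 0, 0], -1],
    [[-13, 4, 97.5], [0, 0, 0], -1],
    [[-13, 4, 97.5], [0, 0, 0], -1]
  ]
}}

```text
clock: 2.0
position: [0.4655, 0.1473, 0.007]
tool_rot: [3.141, -0.0, 1.758]
force: [-0.3, -0.7, -1.4]
grip_width: 0.0
finger_force: 0.0
```

Run:
```python
from h import *
t=grab_frame("top")[185:345,190:390];s=grab_frame("scene")[180:330,240:440]
cv2.imwrite("pics/d.png",np.hstack([cv2.resize(t,(400,320),interpolation=2),cv2.resize(s,(400,320),interpolation=2)]))
print(observe()["force"])
```

```text
[-0.72390871  0.28309778  0.66982639]
```

View pics/d.png

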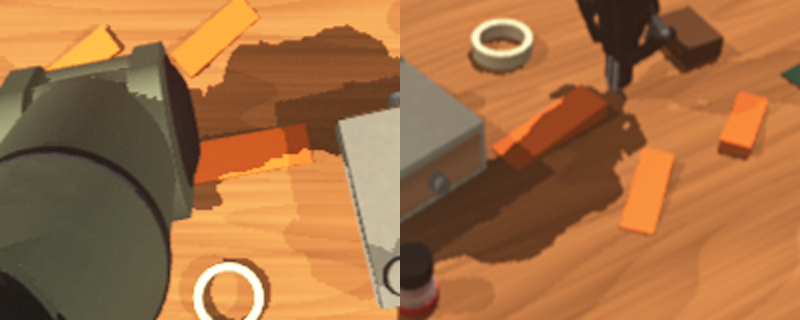

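The picture shows the shut fingers just behind the heel, at about (615,85) in the right half, centred on it and clear of the sanding block. Now I'll push along the wedge axis.

{"fn": "send_rows", "kwargs": {
  "increments": [
    [[-8, 0, 0], [0, 0, 0], -1],
    [[-16, 0, 0], [0, 0, 0], -1],
    [[-22, 0, 0], [0, 0, 0], -1],
    [[-28, 0, 0], [0, 0, 0], -1],
    [[-34, 0, 0], [0, 0, 0], -1],
    [[-40, 0, 0], [0, 0, 0], -1],
    [[-46, 0, 0], [0, 0, 0], -1],
    [[-52, 0, 0], [0, 0, 0], -1],
    [[-58, 0, 0], [0, 0, 0], -1],
    [[-62, 0, 0], [0, 0, 0], -1]
  ]
}}

```text
clock: 3.1
position: [0.4769, 0.085, 0.0063]
tool_rot: [-3.142, 0.0, 1.756]
force: [0.1, 1.2, 0.4]
grip_width: 0.0001
finger_force: 0.2
```

{"fn": "send_rows", "kwargs": {
  "increments": [
    [[-2, 0, 0], [0, 0, 0], -1],
    [[-4, 0, 0], [0, 0, 0], -1],
    [[-6, 0, 0], [0, 0, 0], -1],
    [[-8, 0, 0], [0, 0, 0], -1],
    [[-8, 0, 0], [0, 0, 0], -1]
  ]
}}

```text
clock: 3.6
position: [0.4783, 0.0775, 0.0063]
tool_rot: [-3.142, 0.0, 1.757]
force: [0.0, 0.2, 0.0]
grip_width: 0.0001
finger_force: 0.0
```

Run:
```python
from h import *
F=[]
for k in range(3):
    s=grab_frame("scene"); F.append(observe()["force"])
print(np.array(F).round(2),observe()["position"])
cv2.imwrite("pics/e.png",cv2.resize(s[180:330,240:440],(800,600),interpolation=2))
```

```text
[[ 0.22 -0.2  -0.33]
 [ 0.02  0.76 -0.7 ]
 [ 0.34  0.99 -0.16]] [0.47824206 0.07782275 0.00631945]
```

View pics/e.png

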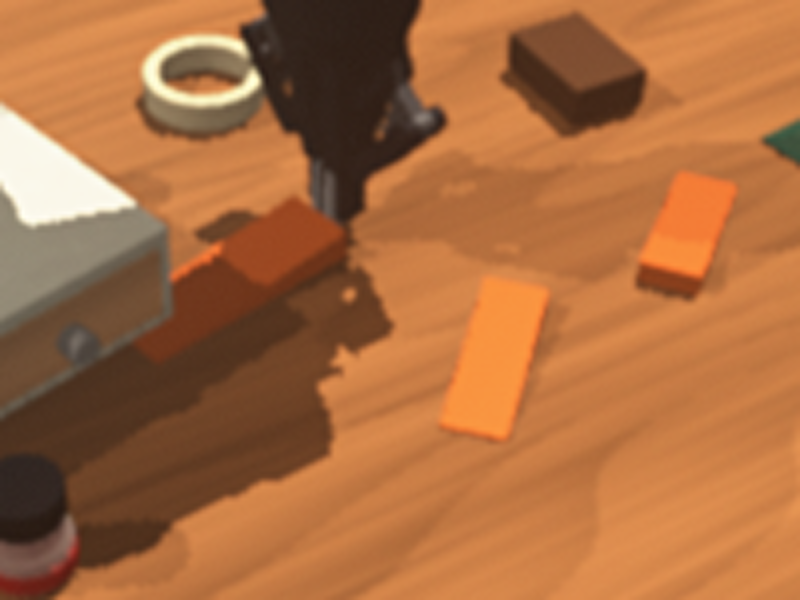

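The wedge's tip is already going under the station corner, with its near thin corner at about (155,362). The force is still just sliding friction, so I'll carry on in small steps.

{"fn": "send_rows", "kwargs": {
  "increments": [
    [[-1, 0, 0], [0, 0, 0], -1],
    [[-2, 0, 0], [0, 0, 0], -1],
    [[-3, 0, 0], [0, 0, 0], -1],
    [[-4, 0, 0], [0, 0, 0], -1],
    [[-5, 0, 0], [0, 0, 0], -1],
    [[-6, 0, 0], [0, 0, 0], -1]
  ]
}}

```text
clock: 4.35
position: [0.4794, 0.0718, 0.0063]
tool_rot: [-3.142, 0.0, 1.757]
force: [-0.4, 0.4, -0.9]
grip_width: -0.0001
finger_force: 0.1
```

```bash
cat > f.py <<'E'
from h import *
F=[]
for k in range(4): grab_frame("scene"); F.append(observe()["force"])
print(np.mean(F,0).round(2),observe()["position"].round(4))
E
python3 f.py
```

```text
[-0.07  0.28  0.01] [0.4794 0.0719 0.0063]
```

{"fn": "send_rows", "kwargs": {
  "increments": [
    [[-1, 0, 0], [0, 0, 0], -1],
    [[-2, 0, 0], [0, 0, 0], -1],
    [[-3, 0, 0], [0, 0, 0], -1],
    [[-4, 0, 0], [0, 0, 0], -1]
  ]
}}

```text
clock: 4.95
position: [0.4801, 0.0679, 0.0063]
tool_rot: [3.142, 0.0, 1.757]
force: [-1.5, -0.2, -0.5]
grip_width: 0.0
finger_force: 0.1
```

{"fn": "send_rows", "kwargs": {
  "increments": [
    [[-1, 0, 0], [0, 0, 0], -1],
    [[-2, 0, 0], [0, 0, 0], -1],
    [[-3, 0, 0], [0, 0, 0], -1]
  ]
}}

```text
clock: 5.25
position: [0.4807, 0.0649, 0.0063]
tool_rot: [-3.142, 0.0, 1.757]
force: [0.2, -0.5, -0.6]
grip_width: 0.0
finger_force: 0.1
```

```bash
python3 f.py
```

```text
[0.19 0.39 0.  ] [0.4807 0.065  0.0063]
```

{"fn": "send_rows", "kwargs": {
  "increments": [
    [[-1, 0, 0], [0, 0, 0], -1],
    [[-2, 0, 0], [0, 0, 0], -1],
    [[-3, 0, 0], [0, 0, 0], -1],
    [[-3, 0, 0], [0, 0, 0], -1]
  ]
}}

```text
clock: 5.85
position: [0.4812, 0.0619, 0.0063]
tool_rot: [3.142, 0.0, 1.756]
force: [0.4, 0.3, 0.1]
grip_width: 0.0005
finger_force: 0.0
```

```bash
python3 f.py
```

```text
[ 0.03  0.2  -0.09] [0.4812 0.0621 0.0063]
```

{"fn": "send_rows", "kwargs": {
  "increments": [
    [[-1, 0, 0], [0, 0, 0], -1],
    [[-2, 0, 0], [0, 0, 0], -1],
    [[-3, 0, 0], [0, 0, 0], -1],
    [[-3, 0, 0], [0, 0, 0], -1]
  ]
}}

```text
clock: 6.45
position: [0.4818, 0.0589, 0.0063]
tool_rot: [3.142, 0.0, 1.757]
force: [0.6, 0.3, -0.5]
grip_width: 0.0001
finger_force: 0.0
```

```bash
python3 f.py
```

```text
[-0.24 -0.09 -0.1 ] [0.4817 0.0591 0.0063]
```

{"fn": "send_rows", "kwargs": {
  "increments": [
    [[-1, 0, 0], [0, 0, 0], -1],
    [[-2, 0, 0], [0, 0, 0], -1],
    [[-3, 0, 0], [0, 0, 0], -1],
    [[-3, 0, 0], [0, 0, 0], -1]
  ]
}}

```text
clock: 7.05
position: [0.4824, 0.056, 0.0063]
tool_rot: [-3.142, 0.0, 1.757]
force: [-0.0, -0.1, 0.0]
grip_width: -0.0003
finger_force: 0.0
```

```bash
python3 f.py
```

```text
[ 0.02  0.01 -0.24] [0.4823 0.0562 0.0063]
```

{"fn": "send_rows", "kwargs": {
  "increments": [
    [[-1, 0, 0], [0, 0, 0], -1],
    [[-2, 0, 0], [0, 0, 0], -1],
    [[-3, 0, 0], [0, 0, 0], -1],
    [[-3, 0, 0], [0, 0, 0], -1]
  ]
}}

```text
clock: 7.65
position: [0.4829, 0.053, 0.0063]
tool_rot: [-3.142, 0.0, 1.756]
force: [0.8, 0.0, 0.2]
grip_width: -0.0001
finger_force: 0.0
```

```bash
python3 f.py
```

```text
[ 0.13  0.14 -0.22] [0.4828 0.0532 0.0063]
```

{"fn": "send_rows", "kwargs": {
  "increments": [
    [[-1, 0, 0], [0, 0, 0], -1],
    [[-2, 0, 0], [0, 0, 0], -1],
    [[-3, 0, 0], [0, 0, 0], -1],
    [[-3, 0, 0], [0, 0, 0], -1]
  ]
}}

```text
clock: 8.25
position: [0.4835, 0.05, 0.0063]
tool_rot: [3.142, 0.0, 1.756]
force: [-0.4, -0.3, -0.8]
grip_width: -0.0
finger_force: 0.0
```

```bash
python3 f.py
python3 - <<'E'
from h import *
s=grab_frame("scene")
cv2.imwrite("pics/g.png",cv2.resize(s[180:330,200:400],(800,600),interpolation=2))
E
```

```text
[-0.09  0.2  -0.16] [0.4834 0.0503 0.0063]
```

View pics/g.png

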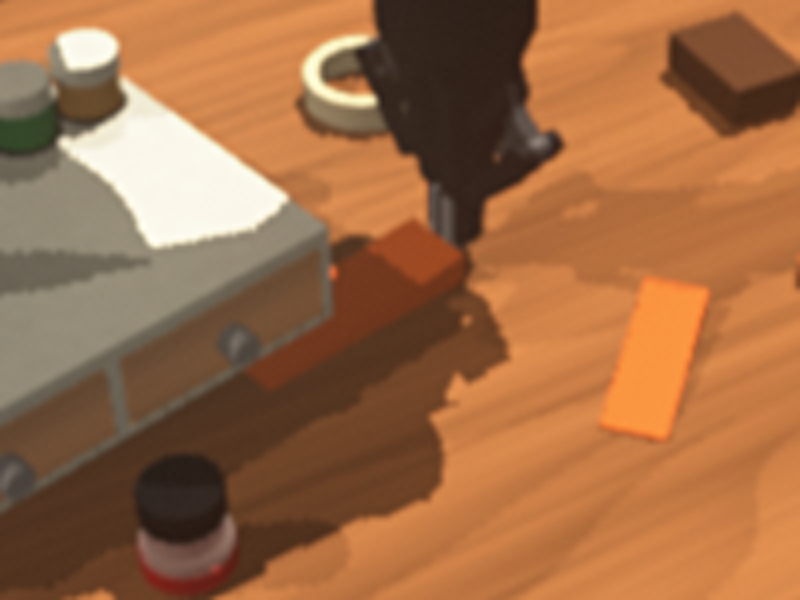

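The wedge is tracking straight: thin corner at crop (265,388), heel corner at (465,258). The station corner at (328,232) hasn't moved. I'll continue.

{"fn": "send_rows", "kwargs": {
  "increments": [
    [[-1, 0, 0], [0, 0, 0], -1],
    [[-2, 0, 0], [0, 0, 0], -1],
    [[-3, 0, 0], [0, 0, 0], -1],
    [[-3, 0, 0], [0, 0, 0], -1]
  ]
}}

```text
clock: 8.9
position: [0.484, 0.0471, 0.0063]
tool_rot: [3.142, 0.0, 1.756]
force: [0.4, 0.9, 0.7]
grip_width: -0.0002
finger_force: 0.0
```

```bash
python3 f.py
python3 - <<'E'
from h import *
g=lambda u,v,z: pix2w("scene",200+(u+.5)/4-.5,180+(v+.5)/4-.5,z)
print(g(265,388,.002),g(465,258,.016),g(328,232,.067))
E
```

```text
[-0.19  0.27  0.33] [0.484  0.0473 0.0063]
[ 0.52522714 -0.07632434  0.002     ] [0.50655038 0.04210271 0.016     ] [ 0.5111054  -0.03313663  0.067     ]
```

{"fn": "send_rows", "kwargs": {
  "increments": [
    [[-1, 0, 0], [0, 0, 0], -1],
    [[-2, 0, 0], [0, 0, 0], -1],
    [[-3, 0, 0], [0, 0, 0], -1],
    [[-3, 0, 0], [0, 0, 0], -1]
  ]
}}

```text
clock: 9.5
position: [0.4846, 0.0442, 0.0063]
tool_rot: [3.142, 0.0, 1.756]
force: [0.5, 0.2, 0.2]
grip_width: -0.0001
finger_force: 0.0
```

```bash
python3 f.py
```

```text
[-0.01  0.25 -0.1 ] [0.4845 0.0444 0.0063]
```

{"fn": "send_rows", "kwargs": {
  "increments": [
    [[-1, 0, 0], [0, 0, 0], -1],
    [[-2, 0, 0], [0, 0, 0], -1],
    [[-2.5, 0, 0], [0, 0, 0], -1],
    [[-2.5, 0, 0], [0, 0, 0], -1]
  ]
}}

```text
clock: 10.1
position: [0.485, 0.0419, 0.0063]
tool_rot: [-3.141, -0.0, 1.757]
force: [0.1, 1.2, -0.9]
grip_width: -0.0002
finger_force: 0.5
```

```bash
python3 f.py
```

```text
[-0.    1.1   0.11] [0.485  0.0419 0.0063]
```

{"fn": "send_rows", "kwargs": {
  "increments": [
    [[-0.5, 0, 0], [0, 0, 0], -1],
    [[-1, 0, 0], [0, 0, 0], -1],
    [[-1, 0, 0], [0, 0, 0], -1]
  ]
}}

```text
clock: 10.6
position: [0.4852, 0.0411, 0.0063]
tool_rot: [-3.142, -0.0, 1.757]
force: [-0.7, 2.9, 0.4]
grip_width: 0.0004
finger_force: 1.7
```

```bash
python3 f.py
```

```text
[-0.55  3.68 -0.39] [0.4852 0.0411 0.0063]
```

Contact: the push has risen to about 3.7 N, so the wedge is snug. I'll back off, go up, and find the way to the press corner, checking the rocket nose's clearance.

{"fn": "send_rows", "kwargs": {
  "increments": [
    [[4, 0, 0], [0, 0, 0], -1],
    [[15, 0, 0], [0, 0, 0], -1],
    [[30, 0, -5], [0, 0, 0], -1],
    [[30, 0, -40], [0, 0, 0], -1],
    [[30, 0, -85], [0, 0, 0], -1],
    [[30, 0, -110], [0, 0, 0], -1],
    [[30, 0, -110], [0, 0, 0], -1]
  ]
}}

```text
clock: 11.5
position: [0.481, 0.0715, 0.1194]
tool_rot: [3.137, -0.001, 1.757]
force: [-0.2, 0.3, -1.3]
grip_width: 0.0003
finger_force: 0.0
```

```bash
python3 - <<'E'
from h import *
for n in ("scene","top"): cv2.imwrite(f"pics/{n}_h.png",grab_frame(n))
a=cv2.resize(cv2.imread("pics/scene_h.png")[180:330,200:400],(800,600),interpolation=2); cv2.imwrite("pics/i.png",a)
print("rocket",pix2w("top",459,277,.067))
E
python3 f.py; python3 mv.py .490 -.060 .085 100.6
```

```text
rocket [ 0.44714789 -0.2171308   0.067     ]
[-0.33 -0.02 -0.01] [0.4791 0.0704 0.1154]
mm [-130.2  -13.4   30.5] deg [-0.1   0.01  0.06]
```

View pics/i.png

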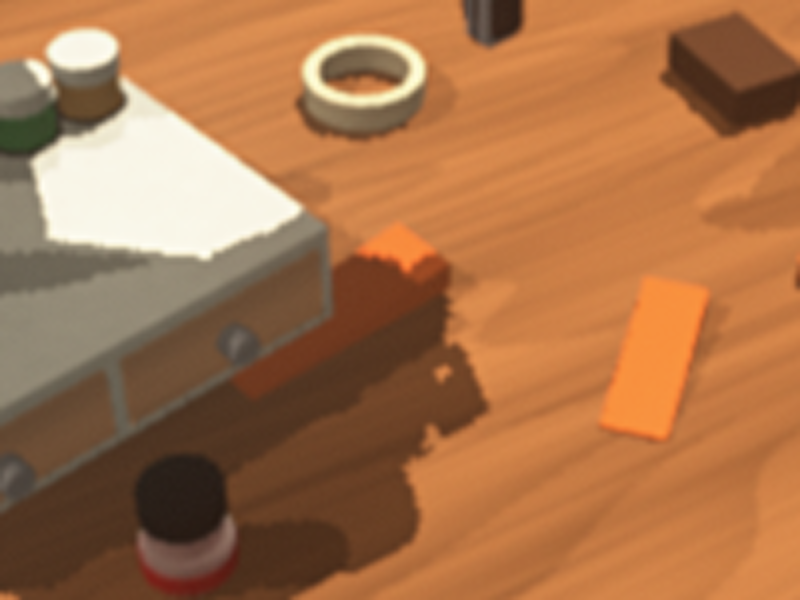

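The wedge sits under the corner (heel at (445,262)) and the station hasn't moved. The rocket nose is about 160 mm from the press point, so there is room. I'll move over the corner.

{"fn": "send_rows", "kwargs": {
  "increments": [
    [[-30, -5, 0], [0, 0, 0], -1],
    [[-60, -8, 0], [0, 0, 0], -1],
    [[-90, -11, 5], [0, 0, 0], -1],
    [[-115, -13, 10], [0, 0, 0], -1],
    [[-130, -13, 18], [0, 0, 0], -1],
    [[-130, -13, 30], [0, 0, 0], -1],
    [[-130, -13, 30], [0, 0, 0], -1],
    [[-130, -13, 30], [0, 0, 0], -1]
  ]
}}

```text
clock: 12.6
position: [0.4905, -0.0588, 0.0858]
tool_rot: [-3.14, -0.001, 1.758]
force: [-0.2, -0.0, -0.0]
grip_width: -0.0001
finger_force: 0.0
```

```bash
python3 f.py
```

```text
[-0.25 -0.24  0.  ] [ 0.4911 -0.0591  0.0866]
```

{"fn": "send_rows", "kwargs": {
  "increments": [
    [[0, 0, 5], [0, 0, 0], -1],
    [[0, 0, 10], [0, 0, 0], -1],
    [[0, 0, 14], [0, 0, 0], -1],
    [[0, 0, 17], [0, 0, 0], -1],
    [[0, 0, 18], [0, 0, 0], -1],
    [[0, 0, 18], [0, 0, 0], -1]
  ]
}}

```text
clock: 13.4
position: [0.4908, -0.0598, 0.0682]
tool_rot: [-3.141, -0.0, 1.757]
force: [-0.1, -0.0, 0.0]
grip_width: 0.0001
finger_force: 0.0
```

```bash
python3 f.py
```

```text
[ 0.15 -0.34 -0.02] [ 0.491  -0.0598  0.0685]
```

{"fn": "send_rows", "kwargs": {
  "increments": [
    [[0, 0, 0.5], [0, 0, 0], -1],
    [[0, 0, 1], [0, 0, 0], -1],
    [[0, 0, 1.5], [0, 0, 0], -1],
    [[0, 0, 2], [0, 0, 0], -1],
    [[0, 0, 2], [0, 0, 0], -1]
  ]
}}

```text
clock: 14.1
position: [0.4911, -0.0597, 0.0668]
tool_rot: [3.141, -0.0, 1.757]
force: [-3.3, 0.4, 13.1]
grip_width: 0.0001
finger_force: 6.5
```

```bash
python3 f.py
```

```text
[-2.61  1.19 12.91] [ 0.4911 -0.0597  0.0668]
```

It pushes back with 13 N at z = 66.8 mm, so the station no longer gives. I'll let go and check.

{"fn": "send_rows", "kwargs": {
  "increments": [
    [[0, 0, -1], [0, 0, 0], -1],
    [[0, 0, -3], [0, 0, 0], -1],
    [[0, 0, -10], [0, 0, 0], -1],
    [[0, 0, -35], [0, 0, 0], -1],
    [[0, 0, -75], [0, 0, 0], -1],
    [[20, 0, -110], [0, 0, 0], -1],
    [[60, 0, -120], [0, 0, 0], -1],
    [[100, 0, -120], [0, 0, 0], -1],
    [[140, 0, -120], [0, 0, 0], -1],
    [[160, 0, -120], [0, 0, 0], -1]
  ]
}}

```text
clock: 15.3
position: [0.4605, 0.1006, 0.1869]
tool_rot: [3.141, -0.001, 1.76]
force: [0.6, -0.8, -0.0]
grip_width: 0.0003
finger_force: 0.0
```

{"fn": "send_rows", "kwargs": {
  "increments": [
    [[0, 0, 0], [0, 0, 0], -1],
    [[0, 0, 0], [0, 0, 0], -1],
    [[0, 0, 0], [0, 0, 0], -1]
  ]
}}

```text
clock: 15.6
position: [0.4615, 0.0965, 0.1865]
tool_rot: [3.141, 0.0, 1.755]
force: [-0.8, 0.3, 0.0]
grip_width: -0.0001
finger_force: 0.0
```

```bash
python3 f.py
python3 - <<'E'
from h import *
s=grab_frame("scene"); b=cv2.imread("pics/scene_h.png")
f=lambda i:cv2.resize(i[170:330,100:350],(780,300) if 0 else (460,295),interpolation=2)
cv2.imwrite("pics/j.png",np.vstack([f(b),f(s)]))
E
```

```text
[-0.08 -0.08  0.19] [0.4615 0.0968 0.1864]
```

View pics/j.png

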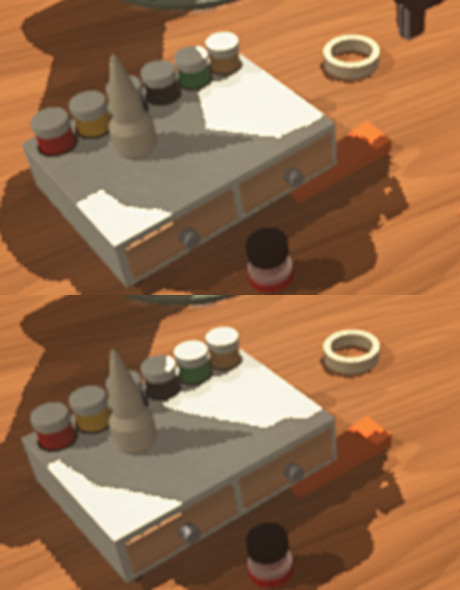

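The views before and after the press (top and bottom halves) match: station corner at (335,125) and (335,420), wedge still under it, rocket nose upright and the jar in place. I'll hand it in.

```bash
python3 -c "
from workcell import *
print(job_done())"
```

```text
the job is handed in; nothing more can be done
None
```

I pushed the wedge under the worn foot until it was snug (about 3.7 N), pressed the corner above it with 13 N without any visible rock, let go and handed the job in; the station, rocket nose and jar looked unmoved in the last picture, but no verdict came back.

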